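# Tighten the green stone holder in the bracing jig

## Task

The gem holder with the green knob has to be tightened, but standing loose on the bench it just spins round with its knob. Set it down flat between the two blue rails of the bracing jig, about midway along them and either way round, and there turn the green knob clockwise (seen from above) about a quarter turn, until its bar lies across the holder instead of along it. Let go, leave the holder lying between the rails, and do not disturb the red-knobbed holder.

Things in the scene. Friction and masses are not known exactly. Their poses are not given: they have to be found in the camera images.
- green_mid (a point): Loose holder to be tightened: aluminium block 64 (x) x 30 (y) x 20 mm high, 0.3 kg in all, lying flat; this point is its centre, 10 mm above its underside, under the knob's axis. A brass stem with a green stone sticks out 28 mm at +x. Its knob, an upright green bar 16 mm wide, spans 18 to 52 mm above this point, centre 35 mm above; grip it there from above and the holder can be carried by it.
- green_knob (a joint): Green bar knob (44 long x 16 wide x 34 mm high, white line on top) on the holder: angle in rad, growing clockwise seen from above; 0 = bar along the holder's x, 1.57 = across. Starts at 0 to 0.3; stops at -0.3 and 2.0. Stiff (0.18 N m): stays as left, does not slip while carried, and outside the jig the whole holder turns with it.
- jig_slot (a point): Jig fixed to the bench: wooden plate 116 x 90 x 10 mm with two blue rails along x, 90 long x 12 wide x 16 mm high, 42 mm apart (6 mm play each side of the holder), open-ended. Point: middle of the slot floor, 10 mm above the bench, z up. As the knob turns, the holder first swings up to 12 degrees until its corners meet the rails, which end 4 mm below its block's top.
- red_mid (a point): Centre of the body of a second holder of the same shape with a red knob and red stone, to be left alone; 10 mm above its underside.
There are look-alikes about, which are no part of the job. What is shaped like the part that bears green_mid but purple is not meant.

How it is judged:
By the outcome, as a careful person would: the job done as asked, in the order asked, and still so for the second after the job is handed in, with the robot touching nothing.
It also fails if it takes over 38 s, if anything falls off the work surface, if the arm or the gripper's body presses on something with over 40 N, if the wrist force passes 120 N, or if a joint passes its speed limit or range.

## Robot

A 6-joint arm with a two-finger parallel gripper is mounted at the origin on the work surface. World frame = base frame: x ahead of the robot, y to its left, z up, the work surface at z = 0. Lengths are in m, angles in rad, forces in N, time in s.
With the tool pointing down it reaches from about 0.35 to 0.975 m from the base axis. Payload 17.4 kg.
Tool frame: the origin (TCP) lies between the finger pads; the fingertips stand 17 mm ahead of it and the grasp point (between the pads) lies 2 mm behind it (ctrl.tcp_to_tips is the distance from the TCP to the fingertips, in m); z points along the fingers, y is the direction in which the jaws open and shut (so a half turn about z gives the same grasp; the last joint's range is limited). The gripper opens to 85 mm and grips with 20 to 120 N. Pads are 22 mm wide; open, the fingers measure 114 mm over their backs; the gripper's body (76 mm by 85 mm) begins 54 mm behind the grasp point. The pads swing forward as they close: fully open they stand 13 mm farther back than shut.
Start: joints at [-1.385, 0.116, 1.442, -0, 1.584, -0.038], TCP at [0.15, -0.658, 0.248] pointing down, gripper open.
Joint ranges: [-2.83, 2.83], [-0.83, 2.19], [0.07, 2.5], [-1.14, 4.28], [0.01, 3], [-2.97, 2.97]. Speed limits (rad/s): [1.89, 1.89, 2.22, 3.14, 3.14, 3.14].

## Interface

Orientations are given as a 3x3 rotation matrix whose columns are the frame's x, y, z axes.
In Python, from plant import ctrl, eyes gives the robot as it stands.
- The arm moves only by the tool move_arm, never from a script. Its argument "targets" is a list that holds one entry, the list of rows, each a list of 7 numbers: the opening, from 0 (shut) to 1 (fully open), then the shift along the tool's x, y, z in mm, then the turn, a rotation vector about the tool's x, y, z in rad. In form: [[[jaw, tx, ty, tz, ax, ay, az], ...]]. A call has 1 to 20 rows; each row is the pose to reach, as a shift and turn from the pose commanded when the call began, along the tool's axes at that moment; what a row does not reach only later rows make up. A row lasts 1/12 s, in which the tool goes at most 41.7 mm and 7.16 degrees, less where a joint would pass 70% of its speed; a pose out of reach is approached as far as the arm can. A call with a gripper value outside its range is refused whole. The fingers move at their own pace and stop on an object; "force" is the grip in N (left out, the last holds). Time passes only in rows, so rows that repeat a pose let the fingers close. It gives the time, the measured TCP pose, the force and the opening at its end, in the units of the state.
- ctrl.get_state(): the state, without advancing time (a new reading comes with each control period).
- eyes.read_camera(name): name is "scene" or "side" or "wrist"; returns (picture, depth): 480x640x3 uint8, red, green, blue; 480x640 float32, m along the optical axis (not along the pixel's ray), 0 where there is no reading.
- eyes.calibration(name): a dict with "fx", "fy", "cx", "cy" (pixels), "dist_coeffs" ([k1, k2, p1, p2, k3] as OpenCV has them; the pictures are not rectified), "T" (4x4, takes a point from camera to world coordinates). Camera axes: x right, y up, looking along -z (the intrinsics and any distortion apply to the point x, -y, -z); pixel columns grow to the right and rows downward; lengths in m; the calibration is good to about 2 mm. A picture is of the moment at which its call begins: read the wrist's pose just before it. calibration takes no time and is no camera call; for the wrist camera it gives the pose at the moment of the call.
- ctrl.close_job(): hands the job in, once; it reports no verdict.
The state is a dict: "t": time; "q": joint angles; "joint_velocities": joint speeds; "joint_efforts": joint torques, N m; "position": TCP position; "tcp_rot": TCP orientation; "ft_force": force on the tool from outside, world axes, zero at the start; "ft_torque": the same for the moment, N m; "gripper_width": opening from 0.0 (shut) to 1.0 (fully open).
Only numpy, scipy, OpenCV 4.12 (cv2) and the standard library are available. Lean on these libraries where they do the work, as an engineer would, in place of code of your own. Each camera call takes 0.05 s, during which the arm holds its last target.

## Working session

There is one attempt and no reset: what is moved stays moved. The work goes in short steps, Python scripts to look and compute and a tool call to move; the robot and the scene stay as the last step left them, time stands still between calls to the robot, and variables do not carry over. Pictures are saved under pics/ and viewed, and the job is handed in when it is done.

Besides the shell and the picture viewer there is one more tool, called after "Call:" as name(argument=value, ...) on one line, values as JSON. move_arm: Moves the arm, as the interface text tells. Its arguments: {"type":"object","properties":{"targets":{"type":"array","items":{"type":"array","items":{"type":"array","items":{"type":"number"}}}},"force":{"type":"number"}},"required":["targets"]}

```bash
ls; mkdir -p pics; cat > h.py <<'E'
import numpy as np, cv2
from plant import ctrl, eyes
def grab(n,f):
    c=eyes.calibration(n); im,d=eyes.read_camera(n)
    cv2.imwrite('pics/'+f+'.png',im[:,:,::-1]); np.savez('pics/'+f+'.npz',im=im,d=d,T=c['T'],K=[c['fx'],c['fy'],c['cx'],c['cy']],dist=c['dist_coeffs'])
def ray(z,u,v):
    fx,fy,cx,cy=z['K']
    p=cv2.undistortPoints(np.array([[[u,v]]],float),np.array([[fx,0,cx],[0,fy,cy],[0,0,1]]),np.array(z['dist'],float))[0,0]
    return np.array([p[0],-p[1],-1.])
def pt(f,u,v):
    z=np.load('pics/'+f+'.npz'); r=ray(z,u,v); d=z['d'][int(round(v)),int(round(u))]
    return (z['T']@np.append(r*d,1))[:3]
def plane(f,u,v,h):
    z=np.load('pics/'+f+'.npz'); T=z['T']; r=T[:3,:3]@ray(z,u,v); o=T[:3,3]
    return o+r*(h-o[2])/r[2]
E
python3 - <<'E'
from h import *
grab('scene','s0');grab('side','d0');grab('wrist','w0')
s=ctrl.get_state();print(s['t'],s['position'],s['tcp_rot'],s['gripper_width'])
E
```

```text
pics
0.15 [ 0.14977695 -0.65806616  0.24773933] [[ 9.75057060e-01  2.21954278e-01 -1.65987721e-04]
 [ 2.21954339e-01 -9.75056716e-01  8.19198558e-04]
 [ 1.99771819e-05 -8.35607032e-04 -9.99999651e-01]] 0.9990799407890136
```

View pics/s0.png

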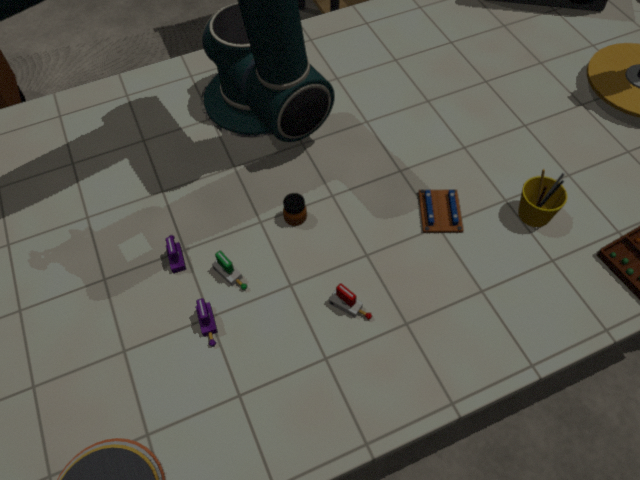

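View pics/d0.png

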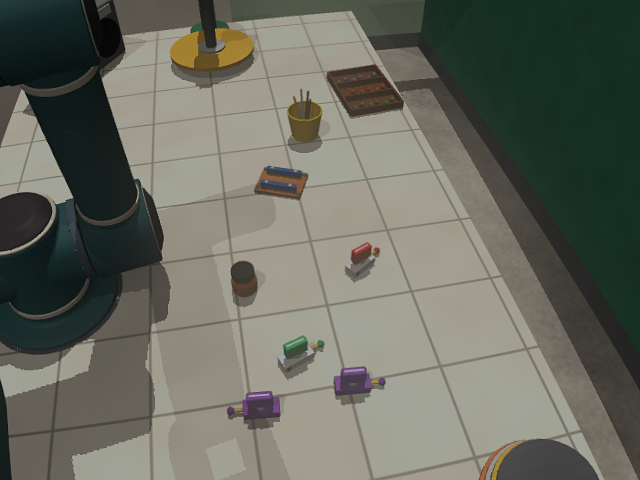

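View pics/w0.png

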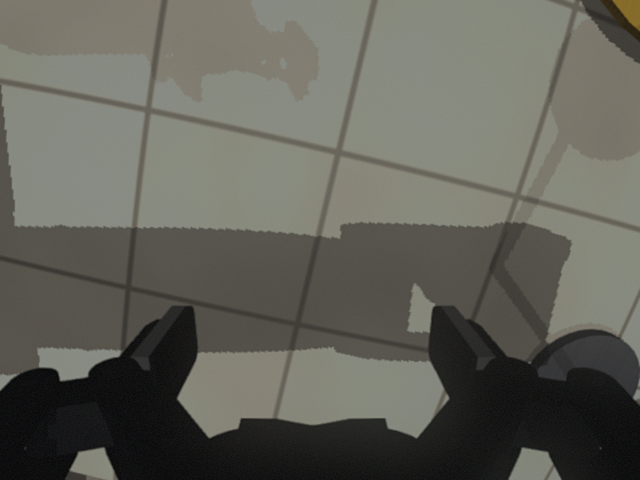

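Candidates in the scene picture are green (228,268), red (347,300), purple (175,253) and purple (206,317). Only the one at (228,268) has a green knob and stone, so that is the one meant. The jig with blue rails is at (441,210). I'll enlarge both.

```bash
python3 - <<'E'
from h import *
a=cv2.imread('pics/s0.png');b=cv2.imread('pics/d0.png')
def cr(i,x,y,w=66,h=50): return cv2.resize(i[y:y+h,x:x+w],(396,300),interpolation=cv2.INTER_CUBIC)
cv2.imwrite('pics/c0.png',np.vstack([np.hstack([cr(a,198,240),cr(a,408,185)]),np.hstack([cr(b,265,325),cr(b,248,157)])]))
print([pt('s0',224,262),pt('s0',441,210),pt('s0',346,294),pt('d0',295,347),pt('d0',281,183)])
E
```

```text
[array([ 0.4908721 , -0.24429114,  0.05895269]), array([0.53626102, 0.24814144, 0.01448329]), array([ 0.66344823, -0.05010516,  0.06489356]), array([ 0.47816915, -0.25304271,  0.06202682]), array([0.52513776, 0.2257584 , 0.02507177])]
```

View pics/c0.png

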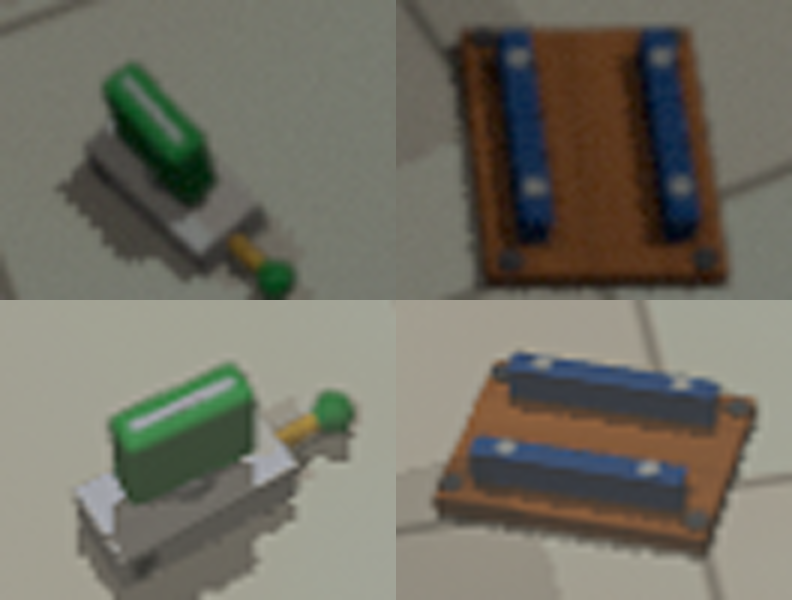

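Confirmed: green bar knob with a white line, green stone to the lower right. The jig's rail screws are clear in both views. Next I triangulate.

```bash
python3 - <<'E'
from h import *
def a2(f,A,B,h):
    p=plane(f,*A,h);q=plane(f,*B,h);d=q-p;print(f,p[:2].round(4),q[:2].round(4),'mid',((p+q)/2)[:2].round(4),'len',np.linalg.norm(d).round(4),'ang',np.degrees(np.arctan2(d[1],d[0])).round(1))
a2('s0',(218.3,252.8),(228,263),.062);a2('d0',(287.5,345.5),(304.2,338.7),.062)
for f,P in(('s0',[(428.3,194.3),(431.2,216),(452,194.3),(455.3,215.8)]),('d0',[(272.2,167.5),(295.8,170.8),(266.3,181.5),(290,185)])):
    a2(f,P[0],P[1],.026);a2(f,P[2],P[3],.026)
    print(f,np.mean([plane(f,*p,.026) for p in P],0))
# stone
print(plane('s0',198+273/6,240+276/6,.012),plane('d0',265+334/6,325+112/6,.012))
s=ctrl.get_state();print(s['q'])
z=eyes.calibration('wrist')['T'];print(np.round(z,3))
E
```

```text
s0 [ 0.4669 -0.248 ] [ 0.4985 -0.2378] mid [ 0.4827 -0.2429] len 0.0332 ang 18.0
d0 [ 0.4655 -0.2475] [ 0.4974 -0.2392] mid [ 0.4815 -0.2433] len 0.0329 ang 14.6
s0 [0.4927 0.2385] [0.548  0.2142] mid [0.5203 0.2263] len 0.0604 ang -23.7
s0 [0.515  0.2873] [0.5696 0.2628] mid [0.5423 0.2751] len 0.0598 ang -24.1
s0 [0.53131297 0.25069635 0.026     ]
d0 [0.5122 0.287 ] [0.5681 0.2626] mid [0.5401 0.2748] len 0.061 ang -23.6
d0 [0.4906 0.2373] [0.5453 0.2132] mid [0.518  0.2253] len 0.0598 ang -23.8
d0 [0.52905674 0.25000657 0.026     ]
[ 0.53350623 -0.22354778  0.012     ] [ 0.53097467 -0.22546402  0.012     ]
[-1.38479488e+00  1.16394636e-01  1.44207914e+00 -1.16306490e-05
  1.58395464e+00 -3.78170538e-02]
[[ 0.222  0.939  0.261  0.216]
 [-0.975  0.215  0.058 -0.643]
 [-0.002 -0.267  0.964  0.375]
 [ 0.     0.     0.     1.   ]]
```

Call:
move_arm(targets=[[[0.6,12,-10,1,0,0,0],[0.6,33,-26,4,0,0,-0.01],[0.6,62,-50,7,0,0,-0.01],[0.6,93,-74,11,0,0,-0.02],[0.6,125,-99,14,0,0,-0.02],[0.6,156,-124,18,0,0,-0.03],[0.6,187,-149,22,0,0,-0.03],[0.6,218,-174,25,0,0,-0.04],[0.6,250,-199,29,0,0,-0.04],[0.6,281,-223,32,0,0,-0.05],[0.6,312,-248,36,0,0,-0.05],[0.6,341,-271,39,0,0,-0.056],[0.6,370,-295,43,0,0,-0.056],[0.6,395,-314,46,0,0,-0.056],[0.6,410,-326,48,0,0,-0.056],[0.6,416,-331,48,0,0,-0.056],[0.6,416,-331,48,0,0,-0.056]]])

```text
t: 1.57
position: [0.4825, -0.2415, 0.2001]
tcp_rot: [[0.96, 0.278, -0.0], [0.278, -0.96, 0.0], [-0.0, -0.0, -1.0]]
ft_force: [-0.3, -0.0, -0.6]
gripper_width: 0.603
```

```bash
python3 - <<'E'
from h import *
grab('wrist','w1')
s=ctrl.get_state();print(s['t'],s['position'],s['tcp_rot'],s['gripper_width'],s['q'],s['ft_force'])
E
```

```text
1.6167 [ 0.4819078  -0.24259973  0.20023573] [[ 9.60729095e-01  2.77487910e-01 -2.54310092e-04]
 [ 2.77487907e-01 -9.60729129e-01 -5.05586198e-05]
 [-2.58352519e-04 -2.19948381e-05 -9.99999966e-01]] 0.5994872968818874 [-5.13571768e-01 -1.64724245e-01  1.79501987e+00 -1.69274238e-04
  1.51149370e+00  7.76056261e-01] [ 1.02884877 -0.30593756 -0.4794855 ]
```

View pics/w1.png

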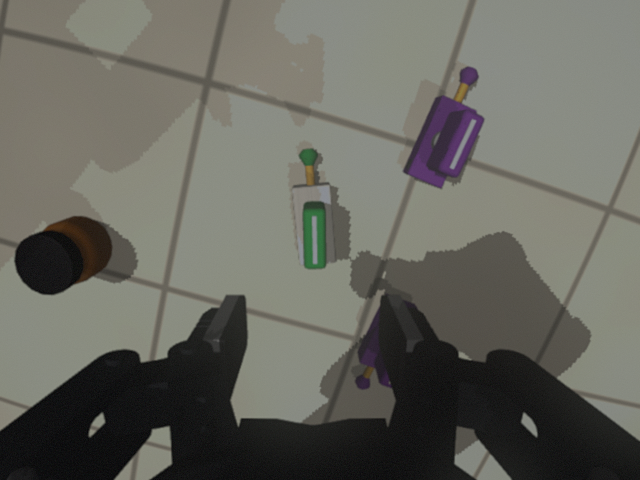

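The wrist view shows the green bar at (314,240) with its line vertical from (314,216) to (314,264) and its stone at (308,157). A purple holder sits near the right finger at (375,345).

```bash
python3 - <<'E'
from h import *
im=cv2.imread('pics/w1.png');cv2.imwrite('pics/c1.png',cv2.resize(im[140:290,250:400],(600,600),interpolation=cv2.INTER_CUBIC))
p=plane('w1',314.3,216,.062);q=plane('w1',314.5,265,.062);d=p-q
print(p,q,(p+q)/2,np.linalg.norm(d),np.degrees(np.arctan2(d[1],d[0])))
s=plane('w1',308,157,.012);e=s-(p+q)/2;print(s,np.degrees(np.arctan2(e[1],e[0])))
for u,v in((362,382),(375,345),(395,380)):print(plane('w1',u,v,.02))
E
```

```text
[ 0.49619798 -0.23812508  0.062     ] [ 0.46243153 -0.24811962  0.062     ] [ 0.47931476 -0.24312235  0.062     ] 0.03521454440085719 16.48824117317925
[ 0.53033851 -0.22319333  0.012     ] 21.33478294541822
[ 0.35376727 -0.32474537  0.02      ]
[ 0.39287427 -0.32369188  0.02      ]
[ 0.3638071  -0.35297765  0.02      ]
```

View pics/c1.png

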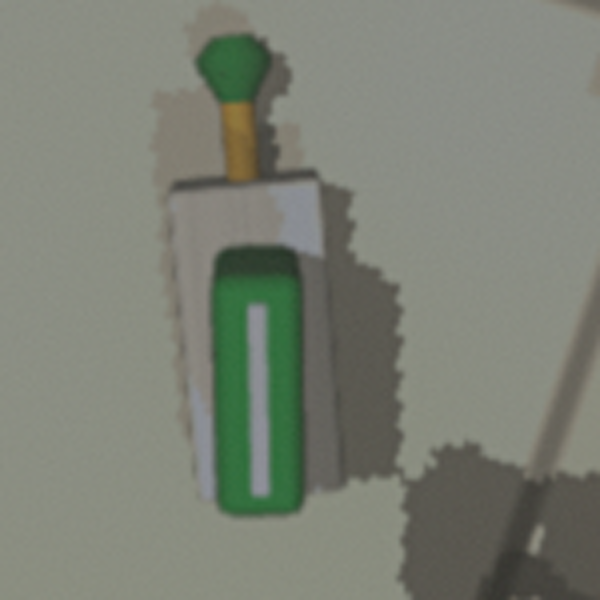

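Call:
move_arm(targets=[[[0.6,-1,0,20,0,0,0],[0.6,-1,0,55,0,0,0],[0.5,-2,0,90,0,0,0],[0.5,-2,0,120,0,0,0],[0.5,-2,0,142,0,0,0],[0.5,-2,0,152,0,0,0],[0.5,-2,0,156,0,0,0],[0.5,-2,0,156,0,0,0],[0,-2,0,156,0,0,0],[0,-2,0,156,0,0,0],[0,-2,0,156,0,0,0],[0,-2,0,156,0,0,0],[0,-2,0,156,0,0,0],[0,-2,0,156,0,0,0],[0,-2,0,156,0,0,0],[0,-2,0,156,0,0,0]]], force=70)

```text
t: 2.95
position: [0.4807, -0.2442, 0.046]
tcp_rot: [[0.961, 0.276, 0.002], [0.276, -0.961, -0.002], [0.001, 0.002, -1.0]]
ft_force: [-2.6, -1.6, 8.1]
gripper_width: 0.178
```

Call:
move_arm(targets=[[[0,0,0,-10,0,0,0],[0,0,0,-40,0,0,0],[0,0,0,-75,0,0,0],[0,0,0,-105,0,0,0],[0,0,0,-120,0,0,0],[0,0,0,-120,0,0,0],[0,0,0,-120,0,0,0]]])

```text
t: 3.53
position: [0.4801, -0.2436, 0.1647]
tcp_rot: [[0.961, 0.276, 0.001], [0.276, -0.961, -0.001], [0.001, 0.001, -1.0]]
ft_force: [-0.4, 0.3, -4.5]
gripper_width: 0.176
```

```bash
python3 - <<'E'
from h import *
s=ctrl.get_state();grab('wrist','w2')
print(s['t'],s['position'],s['tcp_rot'],s['gripper_width'],s['q'],s['ft_force'],s['ft_torque'])
E
```

```text
3.5333 [ 0.48007552 -0.24362143  0.16474249] [[ 9.61072966e-01  2.76292791e-01  1.02335078e-03]
 [ 2.76293450e-01 -9.61073153e-01 -5.68820914e-04]
 [ 8.26353843e-04  8.29423521e-04 -9.99999315e-01]] 0.17586964599211666 [-5.16991770e-01 -1.50148273e-01  1.84030690e+00  1.14099062e-05
  1.45026327e+00  7.73868154e-01] [-0.44612285  0.34825586 -4.47023583] [ 0.00760987  0.06562948 -0.00813426]
```

View pics/w2.png

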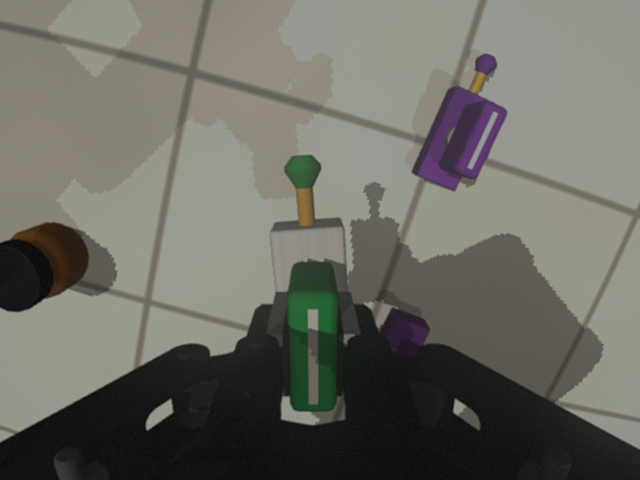

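```bash
python3 - <<'E'
from h import *
p=np.array([.48008,-.24362,.16474]);R=ctrl.get_state()['tcp_rot']
for n,u,v,h in(('stone',302.5,170,.1287),('l1',313,311,.1807),('l2',313.5,403,.1807),('cL',273,231,.1387),('cR',343,221,.1387),('bL',283,421,.1387),('bR',344,421,.1387),('stem',306.5,222,.1287)):
    print(n,(R.T@(plane('w2',u,v,h)-p)*1000).round(1))
E
```

```text
stone [54.  -4.6 36. ]
l1 [ 15.6  -0.3 -16. ]
l2 [-18.2  -0.1 -15.9]
cL [ 30.8 -16.2  26. ]
cR [34.8 11.6 26. ]
bL [-60.8 -14.3  26.1]
bR [-60.8  14.3  26.1]
stem [32.3 -3.  36. ]
```

Call:
move_arm(targets=[[[0,4,-9,0,0,0,-0.05],[0,12,-30,0,0,0,-0.15],[0,22,-54,0,0,0,-0.27],[0,31,-79,0,0,0,-0.39],[0,41,-103,0,0,0,-0.51],[0,51,-127,0,0,0,-0.63],[0,60,-152,0,0,0,-0.75],[0,70,-176,0,0,0,-0.87],[0,80,-200,0,0,0,-0.99],[0,89,-225,0,0,0,-1.11],[0,99,-249,0,0,0,-1.23],[0,109,-273,0,0,0,-1.35],[0,118,-298,0,0,0,-1.47],[0,128,-322,0,0,0,-1.59],[0,138,-346,0,0,0,-1.71],[0,147,-371,0,0,0,-1.83],[0,157,-395,0,0,0,-1.95],[0,167,-419,0,0,0,-2.07],[0,177,-444,0,0,0,-2.19],[0,183,-460,0,0,0,-2.28]]])

```text
t: 5.25
position: [0.5281, 0.2509, 0.1619]
tcp_rot: [[-0.839, 0.543, -0.003], [0.543, 0.839, -0.001], [0.002, -0.002, -1.0]]
ft_force: [0.1, 0.0, -3.6]
gripper_width: 0.176
```

Call:
move_arm(targets=[[[0,0,0,15,0,0,-0.05],[0,0,0,35,0,0,-0.083],[0,0,0,50,0,0,-0.083],[0,0,0,55,0,0,-0.083],[0,0,0,55,0,0,-0.083],[0,0,0,55,0,0,-0.083]]])

```text
t: 5.75
position: [0.5287, 0.2488, 0.1089]
tcp_rot: [[-0.878, 0.479, -0.001], [0.479, 0.878, -0.0], [0.001, -0.001, -1.0]]
ft_force: [0.5, 0.2, -3.0]
gripper_width: 0.173
```

```bash
python3 - <<'E'
from h import *
s=ctrl.get_state();grab('wrist','w3');grab('scene','s3');grab('side','d3')
R=s['tcp_rot'];print(s['t'],s['position'],np.degrees(np.arctan2(R[1][0],R[0][0])),s['gripper_width'],s['q'],s['ft_force'])
a=cv2.imread('pics/s3.png');b=cv2.imread('pics/d3.png')
def cr(i,x,y,w=99,h=75): return cv2.resize(i[y:y+h,x:x+w],(396,300),interpolation=cv2.INTER_CUBIC)
cv2.imwrite('pics/c3.png',np.hstack([cr(a,390,160),cr(b,230,130)]))
E
```

```text
5.75 [0.5286993  0.24884346 0.10892413] 151.399342464198 0.17258650174505966 [ 3.96248757e-01 -6.92271199e-03  1.79918158e+00  1.82691105e-05
  1.35047502e+00 -6.75376250e-01] [ 0.49454637  0.18047728 -3.00607949]
```

View pics/w3.png

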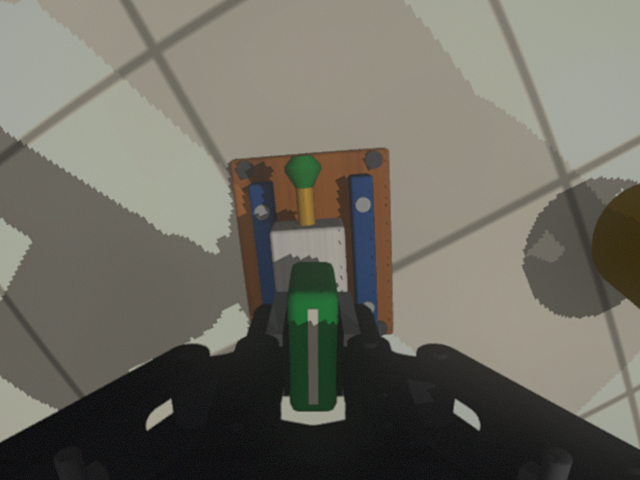

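View pics/c3.png

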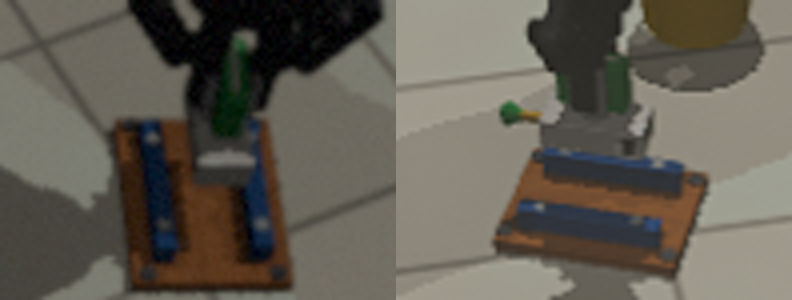

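The holder hangs above the slot. In the wrist view the rail screws are at (261,212), (363,205) and (369,308).

```bash
python3 - <<'E'
from h import *
s=ctrl.get_state();p=s['position'];R=np.array(s['tcp_rot']);P={}
for n,u,v,h in(('sL',261,212,.026),('sR',363,205,.026),('sR2',369,308,.026),('plTL',230,160,.01),('plTR',388,149,.01),('plBR',393,333,.01),('stone',302.5,170,.1089-.034),('cL',273,231,.1089-.026),('cR',343,221,.1089-.026)):
    w=plane('w3',u,v,h);P[n]=w;print(n,w.round(4),(R.T@(w-p)*1000).round(1))
d=P['sR']-P['sR2'];print(np.degrees(np.arctan2(d[1],d[0])))
d=P['plTR']-P['plBR'];print(np.degrees(np.arctan2(d[1],d[0])))
print('centre',((P['sL']+P['sR2'])/2).round(4), ((P['plTL']+P['plBR'])/2).round(4))
E
```

```text
sL [0.4911 0.238  0.026 ] [ 28.2 -28.1  84.2]
sR [0.5141 0.2881 0.026 ] [32.1 26.9 84.3]
sR2 [0.5698 0.2642 0.026 ] [-28.3  32.5  84.3]
plTL [0.4586 0.2343 0.01  ] [ 55.  -46.9 100.2]
plTR [0.4958 0.3153 0.01  ] [ 61.1  42.1 100.3]
plBR [0.6006 0.2686 0.01  ] [-53.2  51.2 100.4]
stone [0.4791 0.2716 0.0749] [54.9 -4.3 35.3]
cL [0.494  0.2501 0.0829] [ 31.5 -16.   27.3]
cR [0.5038 0.2765 0.0829] [35.6 11.9 27.4]
156.74060760871802
155.9773685785661
centre [0.5305 0.2511 0.026 ] [0.5296 0.2515 0.01  ]
```

Call:
move_arm(targets=[[[0,0,1,8,0,0,0],[0,1,2.5,20,0,0,0],[0,1,2.5,32,0,0,0],[0,1,2.5,40,0,0,0],[0,1,2.5,45,0,0,0],[0,1,2.5,49,0,0,0],[0,1,2.5,51,0,0,0],[0,1,2.5,52,0,0,0],[0,1,2.5,52,0,0,0],[0,1,2.5,52,0,0,0]]])

```text
t: 6.73
position: [0.5294, 0.2517, 0.0577]
tcp_rot: [[-0.878, 0.478, 0.001], [0.478, 0.878, 0.0], [-0.0, 0.0, -1.0]]
ft_force: [-0.8, 0.1, -2.8]
gripper_width: 0.172
```

```bash
python3 - <<'E'
from h import *
s=ctrl.get_state();grab('wrist','w4');grab('scene','s4');grab('side','d4')
R=s['tcp_rot'];print(s['t'],s['position'],np.degrees(np.arctan2(R[1][0],R[0][0])),s['gripper_width'],s['ft_force'])
a=cv2.imread('pics/s4.png');b=cv2.imread('pics/d4.png');w=cv2.imread('pics/w4.png')
def cr(i,x,y,w=99,h=75): return cv2.resize(i[y:y+h,x:x+w],(396,300),interpolation=cv2.INTER_CUBIC)
cv2.imwrite('pics/c4.png',np.vstack([np.hstack([cr(a,390,160),cr(b,230,130)]),np.hstack([cr(w,220,120,200,150),cr(w,220,270,200,150)])]))
E
```

```text
6.7333 [0.52940104 0.25173422 0.05772035] 151.42045880908685 0.17203383282879062 [-0.75156081  0.12472157 -2.79865196]
```

View pics/c4.png

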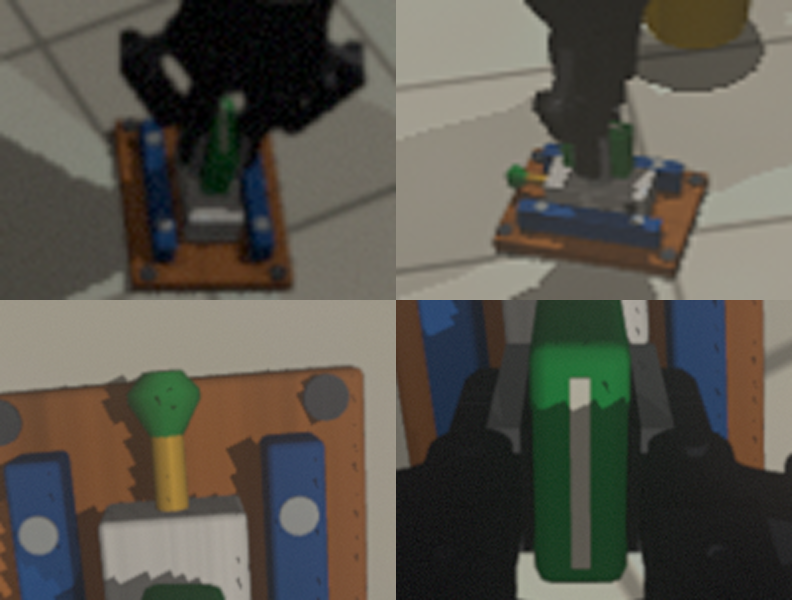

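It's in the slot, but the wrist still carries the weight (-2.8 N), so it hangs about 1–2 mm above the floor. I'll lower it.

Call:
move_arm(targets=[[[0,0,0,1,0,0,0],[0,0,0,2,0,0,0],[0,0,0,2.5,0,0,0],[0,0,0,2.5,0,0,0],[0,0,0,2.5,0,0,0]]])

```text
t: 7.3
position: [0.5295, 0.2517, 0.056]
tcp_rot: [[-0.878, 0.478, 0.001], [0.478, 0.878, 0.0], [-0.001, 0.001, -1.0]]
ft_force: [-5.1, -3.7, 9.7]
gripper_width: 0.182
```

Call:
move_arm(targets=[[[0,0,0,0,0,0,0.05],[0,0,0,0,0,0,0.14],[0,0,0.2,0,0,0,0.24],[0,0,0.3,0,0,0,0.34],[0,-0.1,0.4,0,0,0,0.44],[0,-0.1,0.5,0,0,0,0.55],[0,-0.2,0.6,0,0,0,0.66],[0,-0.3,0.7,0,0,0,0.77],[0,-0.4,0.8,0,0,0,0.88],[0,-0.5,0.8,0,0,0,0.99],[0,-0.5,0.9,0,0,0,1.1],[0,-0.6,0.9,0,0,0,1.21],[0,-0.8,1,0,0,0,1.33],[0,-0.9,1,0,0,0,1.45],[0,-1,1,0,0,0,1.55],[0,-1,1,0,0,0,1.62],[0,-1,1,0,0,0,1.66],[0,-1,1,0,0,0,1.67],[0,-1,1,0,0,0,1.67]]], force=90)

```text
t: 8.88
position: [0.5299, 0.252, 0.056]
tcp_rot: [[0.564, 0.826, -0.002], [0.826, -0.564, -0.0], [-0.001, -0.001, -1.0]]
ft_force: [-15.8, -4.7, 16.1]
gripper_width: 0.174
```

```bash
python3 - <<'E'
from h import *
s=ctrl.get_state();grab('wrist','w5');grab('scene','s5')
R=s['tcp_rot'];print(s['t'],s['position'],np.degrees(np.arctan2(R[1][0],R[0][0])),s['gripper_width'],s['ft_force'],s['ft_torque'])
a=cv2.imread('pics/s5.png');w=cv2.imread('pics/w5.png')
cv2.imwrite('pics/c5.png',np.hstack([cv2.resize(a[160:235,390:489],(396,300),interpolation=cv2.INTER_CUBIC),cv2.resize(w[170:470,120:516],(396,300))]))
E
```

```text
8.8833 [0.52988323 0.25199857 0.05602605] 55.700678391872735 0.1743189030217563 [-15.76707499  -4.65152957  16.083499  ] [-1.04985693  2.66014926  0.05732599]
```

View pics/c5.png

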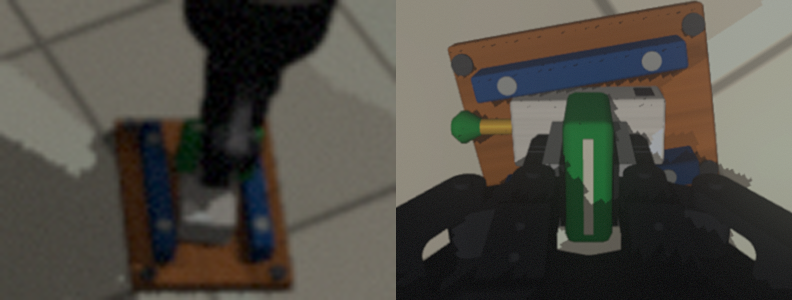

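View pics/w5.png

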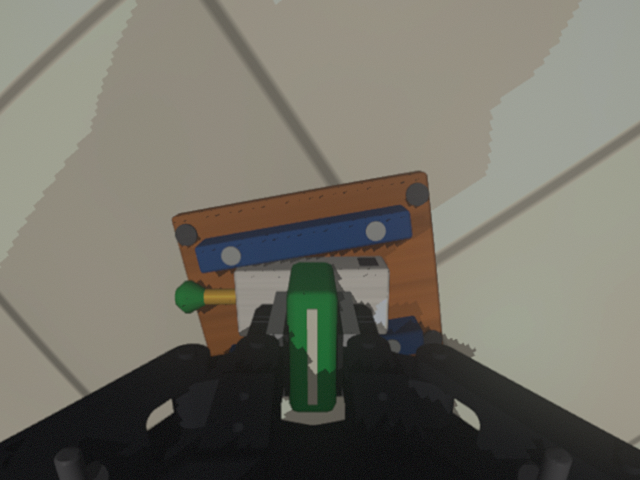

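```bash
python3 - <<'E'
from h import *
w=cv2.imread('pics/w5.png');cv2.imwrite('pics/c5b.png',cv2.resize(w[240:360,160:400],(800,400),interpolation=cv2.INTER_CUBIC))
E
```

```text
(no output)
```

View pics/c5b.png

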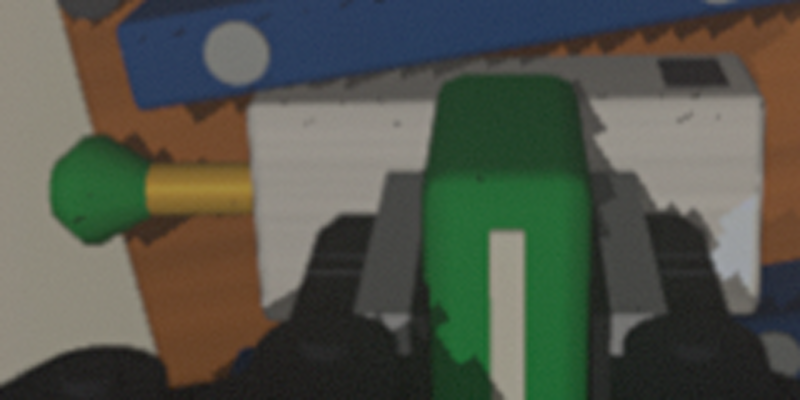

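```bash
python3 - <<'E'
from h import *
s=ctrl.get_state();p=np.array(s['position']);R=np.array(s['tcp_rot'])
def t(x,y,h): return R.T@(plane('w5',160+x*.3,240+y*.3,h)-p)*1000
for A,B,h in(((248,104),(762,95),.03),((265,318),(757,314),.03),((150,189),(250,188),.02)):
    a,b=t(*A,h),t(*B,h);d=a-b;print(a.round(1),b.round(1),'angle from -y:',np.degrees(np.arctan2(d[0],-d[1])).round(2))
E=lambda u,v,h:(R.T@(plane('w5',u,v,h)-p)*1000).round(1)
print(E(230,256,.026),E(375.5,231,.026))
d=plane('w5',230,256,.026)-plane('w5',375.5,231,.026);print(np.degrees(np.arctan2(d[1],d[0])))
E
```

```text
[ 14.  -32.6  26.1] [15.1 30.8 26. ] angle from -y: -1.06
[-15.5 -32.1  26.1] [-15.   31.8  26. ] angle from -y: -0.52
[ -1.7 -48.7  36.1] [ -1.5 -35.1  36.1] angle from -y: -0.96
[ 19.3 -34.9  30.1] [30.  25.3 30. ]
155.83592545418153
```

The bar now stands at about 91° to the holder. Releasing and retreating straight up.

Call:
move_arm(targets=[[[0.2,0,0,0,0,0,0],[0.3,0,0,0,0,0,0],[0.45,0,0,0,0,0,0],[0.5,0,0,0,0,0,0],[0.5,0,0,0,0,0,0],[0.5,0,0,0,0,0,0],[0.5,0,0,-5,0,0,0],[0.5,0,0,-20,0,0,0],[0.5,0,0,-45,0,0,0],[0.5,0,0,-75,0,0,0],[0.5,0,0,-105,0,0,0],[0.5,0,0,-130,0,0,0],[0.5,0,0,-140,0,0,0],[0.5,0,0,-140,0,0,0],[0.5,0,0,-140,0,0,0]]])

```text
t: 10.23
position: [0.5305, 0.252, 0.1943]
tcp_rot: [[0.563, 0.826, -0.0], [0.826, -0.563, 0.0], [-0.0, -0.0, -1.0]]
ft_force: [0.2, -0.9, -0.3]
gripper_width: 0.504
```

```bash
python3 - <<'E'
from h import *
s=ctrl.get_state();grab('wrist','w6');grab('side','d6');grab('scene','s6')
R=s['tcp_rot'];print(s['t'],s['position'],s['gripper_width'],s['ft_force'])
b=cv2.imread('pics/d6.png');w=cv2.imread('pics/w6.png')
cv2.imwrite('pics/c6.png',np.hstack([cv2.resize(b[130:205,230:329],(396,300),interpolation=cv2.INTER_CUBIC),cv2.resize(w[130:280,220:418],(396,300),interpolation=cv2.INTER_CUBIC)]))
E
```

```text
10.2333 [0.5304869  0.25202919 0.19431741] 0.504023954242401 [ 0.16465151 -0.91450441 -0.27896152]
```

View pics/c6.png

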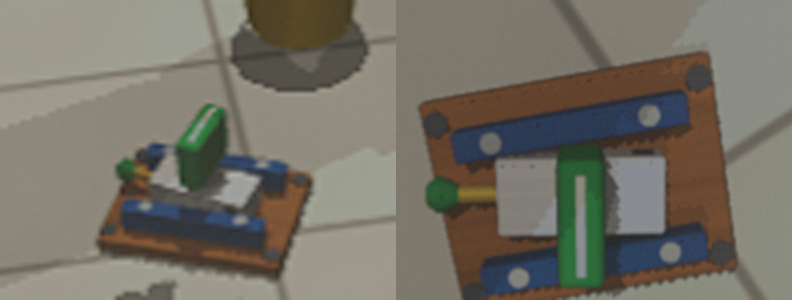

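View pics/s6.png

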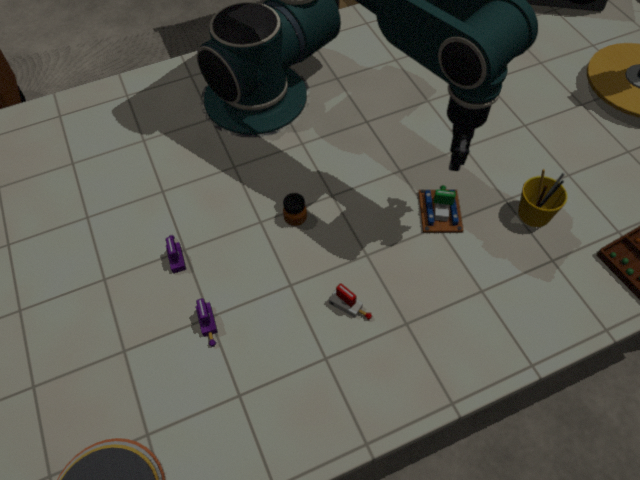

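The holder lies flat between the rails at wrist crop (580,195), with the bar across it. The red holder is unchanged at scene (347,300). Handing in.

```bash
python3 - <<'E'
from h import *
ctrl.close_job()
E
```

```text
the job is handed in; nothing more can be done
```

The job is done and handed in. I gripped the green-knobbed holder by its knob and set it down between the blue rails about midway along. I then turned the knob clockwise until its bar lay across the holder, opened the gripper and pulled straight up.

- **Knob angle:** just before release it measured about 91° (1.59 rad) to the holder. After release I checked the angle only by eye, and the bar still lay across the holder.
- **Holder:** after release it lies flat in the slot. It swung about 9.5° against the rails while turning, as you said it would.
- **Red holder:** it looks unmoved in the last scene picture.
- **Limits:** I retreated at 10.2 s of the 38 s allowed. The highest wrist force I read was about 23 N, at the end of the turn; I read it only at the end of each move. The gripper was clear of everything when I handed in.

None of the checks failed. The only disagreement was about 2 mm between the cameras on where the knob was, which the fit in the jig could absorb.

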